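# Shut the toolbox and lock its flap lid with the T-toggle

### The job

Shut the red toolbox's flap lid, then lock it with the black-handled T-toggle parked in the timber block: pass the toggle's crossbar down through the slot in the steel plate under the window of the lid's tongue, push it down against the spring, give it a quarter turn and let the spring lift it into its seat, so that it stands there by itself, released. Feel for the slot gently, because the plate is never exactly where it should be and the box's plastic cracks if anything presses on it hard (over 40 N), and leave the jar, padlock, spanner and screwdriver where they lie.

Things in the scene. Friction and masses are not known exactly. Their poses are not given: they have to be found in the camera images.
- toolbox: Red plastic toolbox, fixed to the counter. Origin on the counter; z up, -x is its front. Bin: x -70 to +110 mm, y +-140, rim at z 100 mm. On its front a hollow 74 mm square latch housing (centre x -107, y 0), 95 mm tall, carries the steel keeper plate. Over 40 N pressing on box, lid or plate, by anything, cracks it
- latch (a point): Nominal slot centre, on top of the steel keeper plate (toolbox -107, 0, 100 mm), axes as the toolbox's. Slot 34 mm long (toolbox y), 10.4 mm wide (toolbox x), through the 5 mm plate. The plate was fitted by hand: the real slot lies anywhere up to 9 mm from here along toolbox x, either way (exact in y, yaw and height). It sits on rubber and gives 1 mm per 4 N up or down (5 mm at most), not sideways
- seat (a point): Nominal point on the plate's underside, 5 mm below its top face (off in x just as the slot is). Rounded ribs 4 mm deep (down to 9 mm below the top face) flank a seat that takes the crossbar only when turned 90 degrees from the slot, within about 0.12 rad. To turn past them, push the crossbar's top lower than the ribs; then the spring lifts it against the underside. Either way round is fine
- spring_pad (a point): Nominal top of the sprung black pad under the slot at rest, 8 mm below the plate's top face (off in x as the slot is). It yields from 1.8 N, with 0.6 N more per mm, travel 14 mm. It pushes an unturned toggle back out
- lid (a joint): Angle of the red flap lid (rad): 0 shut, grows as it opens; it starts 0.3 to 0.65 open. Hinged along toolbox y at the bin's far top edge (toolbox x +110, z 101 mm). A stiff hinge: it stays where it is left, and takes about 1 to 4 N to push shut; fully shut it stops hard, so arrive slowly
- lid_panel (a point): A point on the top face of the lid's panel, on its middle line, 130 mm from the hinge, a good place to push; flat for 90 mm either side along y. When the lid is shut it lies at toolbox x -20, y 0, z 105 mm. The panel is 4 mm thick
- window (a point): Centre of the window in the lid's 66 mm wide tongue, on its top face; window 32 mm (toolbox x) by 42 mm (y). Shut, it lies over the nominal slot point, the tongue's top 5 mm above the plate's top face, its front edge at toolbox x -146
- toggle: T-toggle, 70 mm tall, 0.08 to 0.16 kg, upright in the timber block. Origin: centre of the underside of its crossbar, z up its stem. Crossbar 8 mm (x) by 30 mm (y) by 6 mm tall, z 0 to 6 mm; stem 8 mm in diameter. Seated, its origin is 11 mm below the plate's top face
- handle (a point): Centre of the toggle's black flat handle: 10 mm thick (toggle x), 34 mm wide (toggle y), toggle z 28 to 70 mm, parallel to the crossbar; grip it across its 10 mm
- flange (a point): Centre of the underside of the toggle's steel flange, 52 mm in diameter, toggle z 24 to 28 mm. At the bottom of the push it rests on the shut lid (toggle origin then 19 mm below the unloaded plate's top face, about 2 mm lower than turning needs); it keeps the lid from opening
- block: Timber parking block 85 x 85 x 45 mm fixed to the counter, origin at the centre of its underside; the toggle hangs by its flange in the loose slot in its top (14 mm in x, 37 mm in y, 30 mm deep), so the flange's underside is 45 mm above the counter
- jar: Clear jar of screws with a blue cap, 68 mm in diameter, 93 mm tall, origin under its centre; bystander
- padlock: Galvanised padlock lying flat, 78 x 50 x 22 mm, origin under its body; bystander
- spanner: Steel spanner, 180 mm long, lying on the counter, bystander; origin under its middle
- screwdriver: Yellow screwdriver, 200 mm long, lying on the counter, bystander; origin under its middle
Things that resemble listed ones, but are neither listed nor needed, are in the scene too. What is meant by the toggle is not turquoise, and is the larger of those in its own colour.

How it is judged (in metres and radians):
On the way, in this order (a step that is already met when the one before it is completed fails the run):
1. the lid is shut (value of joint lid below 0.04 rad), for 0.2 s.
2. the toggle's crossbar is through the slot, with the lid shut (value of joint lid below 0.04 rad and z of toggle in the frame of latch below -0.009 m and horizontal distance between toggle and latch below 0.0125 m), for 0.1 s.
At the end, for the whole second after the job is handed in: Lid shut (under 0.04 rad). Toggle upright (within 0.12 rad) and still, within 12.5 mm of the nominal slot centre in plan, crossbar lifted into its seat (origin 8.5 to 13.5 mm below the plate's top face) and turned across the slot (within 0.2 rad of square) (value of joint lid below 0.04 rad and z of toggle in the frame of latch between -0.0135 and -0.0085 m and horizontal distance between toggle and latch below 0.0125 m and angle between the y axis of toggle and the x axis of toolbox, either way round below 0.2 rad and angle between toggle's own z axis and vertical below 0.12 rad and linear speed of toggle below 0.02 m/s); the robot touches nothing.
It fails at once if something presses on the toolbox, its lid or its plate with more than 40 N (contact force between toolbox and anything else above 40 N).
It fails at once if a bystander is moved more than 20 mm (distance of any of jar, padlock, spanner, screwdriver from where it was at the start of the episode above 0.02 m).
It also fails if it takes over 72 s, if anything falls off the work surface, if the arm or the gripper's body presses on something with over 40 N, if the wrist force passes 120 N, or if a joint passes its speed limit or range.

### The arm

A 6-joint arm with a two-finger parallel gripper is mounted at the origin on the work surface. World frame = base frame: x ahead of the robot, y to its left, z up, the work surface at z = 0. Lengths are in mm, angles in rad, forces in N, time in s.
With the tool pointing down it reaches from about 350 to 975 mm from the base axis. Payload 7.1 kg.
Tool frame: the origin (TCP) lies at the very end of the fingers, on their centre line; the grasp point (between the pads) lies 19 mm behind it; z points along the fingers, y is the direction in which the jaws open and shut (so a half turn about z gives the same grasp; the last joint's range is limited). The gripper opens to 88 mm and grips with 3 to 60 N. Pads are 20 mm wide; open, the fingers measure 115 mm over their backs; the gripper's body (75 mm by 178 mm) begins 61 mm behind the grasp point.
Start: joints at [1.311, 0.423, 1.63, -0, 1.089, -0.019], TCP at [149.018, 606.958, 222.675] pointing down, gripper open.
Joint ranges: [-3, 3], [-0.9, 2.11], [0.09, 2.58], [-1.31, 4.45], [0.11, 2.69], [-2.54, 2.54]. Speed limits (rad/s): [2.39, 2.39, 3.01, 3.14, 3.14, 3.14].

### API

Orientations are given as a rotation vector (axis times angle).
In Python, from workcell import monitor, vision, order, find_in, regions_of, place_of gives the robot as it stands. The module is installed in compiled form; this text tells all that it offers.
- The arm moves only by the tool carry_out, never from a script. Its argument "targets" is a list of rows, each a list of 3 entries, a list of its own where there are three numbers: the turn, a rotation vector about the world's x, y, z in degrees, then the shift along the world's x, y, z in mm, then the finger opening in mm, from 0 to 87.8. In form: [[[rx, ry, rz], [x, y, z], hand], ...]. A call has 1 to 10 rows; each row is the pose to reach, as a shift and turn from the pose commanded when the call began; what a row does not reach only later rows make up. A row lasts 1/12 s, in which the tool goes at most 41.7 mm and 7.16 degrees, less where a joint would pass 70% of its speed; a pose out of reach is approached as far as the arm can. A call with a gripper value outside its range is refused whole. The fingers move at their own pace and stop on an object; the grip force is fixed at half the most. Time passes only in rows, so rows that repeat a pose let the fingers close. It gives the time, the measured TCP pose, the force and the opening at its end, in the units of the state.
- monitor.get_obs(): the state, without advancing time (a new reading comes with each control period).
- vision.get_image(name): name is "side" or "top"; returns the picture (480x640x3 uint8, red, green, blue); there is no depth.
- vision.camera_model(name): a dict with "K" (3x3 intrinsics, pixels), "rvec" (rotation vector, rad) and "tvec" (3), from world to camera coordinates, as OpenCV has them. Camera axes: x right, y down, z forward; pixel columns grow to the right and rows downward; lengths in mm; the calibration is good to about 2 mm. A picture is of the moment at which its call begins. camera_model takes no time and is no camera call.
- order.close_job(): hands the job in, once; it reports no verdict.
Trained networks look in the newest picture that a camera, given by its name, has taken for a name from the list of things; names that differ only in an ending like _2 or _b are one class to them, and where a whole thing is asked for, a point or a joint stands for the part that bears it (a point fixed in the world has none). Each returns a list of dicts, best first, with "confidence" (0 to 1); they miss things now and then, are a little off and sometimes report something else, mostly with a low value. They report only what shows in the picture. A call takes as long as a camera call. They do not tell look-alikes from the thing itself.
- find_in(query, camera): "point" ([x, y, z] in mm, in the coordinates of the camera as it stood for that picture, good to about 4 mm: the middle of the surface that is visible of it).
- regions_of(query, camera): "mask" (480x640 bool, what is visible of it).
- place_of(query, camera): "point" ([x, y, z] in mm, in the coordinates of the camera as it stood for that picture, good to about 4 mm: a listed point, or the origin of a listed thing).
The state is a dict: "t": time; "qpos": joint angles; "qvel": joint speeds; "joint_torque": joint torques, N m; "ee_pos": TCP position; "orientation": TCP orientation; "ft_force": force on the tool from outside, world axes, zero at the start; "moment": the same for the moment, N m; "width": finger opening in mm.
Only numpy, scipy, OpenCV 4.12 (cv2) and the standard library are available. Lean on these libraries where they do the work, as an engineer would, in place of code of your own. Each camera call takes 0.05 s, during which the arm holds its last target.

## Working session

There is one attempt and no reset: what is moved stays moved. The work goes in short steps, Python scripts to look and compute and a tool call to move; the robot and the scene stay as the last step left them, time stands still between calls to the robot, and variables do not carry over. Pictures are saved under pics/ and viewed, and the job is handed in when it is done.

Besides the shell and the picture viewer there is one more tool, called after "Emit:" as name([rows], argument=value, ...), one row to a line, values as JSON. carry_out: Moves the arm, as the interface text tells. Its arguments: {"type":"object","properties":{"targets":{"type":"array","items":{"type":"array"}}},"required":["targets"]}

```bash
mkdir -p pics; cat > h.py <<'E'
import numpy as np, cv2
from workcell import monitor, vision, order, find_in, regions_of, place_of
def cam(n):
    m=vision.camera_model(n); R=cv2.Rodrigues(np.array(m['rvec'],float))[0]
    return np.array(m['K'],float),R,np.array(m['tvec'],float).reshape(3)
def w(n,p):
    K,R,t=cam(n); return R.T@(np.array(p)-t)
def px(n,P):
    K,R,t=cam(n); c=K@(R@np.array(P,float)+t); return c[:2]/c[2]
def ray(n,u,v,z):
    K,R,t=cam(n); d=R.T@np.linalg.inv(K)@np.array([u,v,1.]); o=-R.T@t
    return o+d*(z-o[2])/d[2]
def snap(n,f):
    im=vision.get_image(n); cv2.imwrite('pics/'+f,im[:,:,::-1]); return im
E
python3 - <<'E'
from h import *
np.set_printoptions(precision=1,suppress=True)
for n in ['top','side']:
    snap(n,n+'0.png'); K,R,t=cam(n); print(n,-R.T@t,K[0,0])
for q in ['toolbox','latch','lid_panel','window','toggle','handle','flange','block','jar','padlock']:
    for n in ['top','side']:
        print(q,n,[(w(n,r['point']).round(1),round(r['confidence'],2)) for r in place_of(q,n)[:4]])
o=monitor.get_obs();print(o)
E
```

```text
top [ 319.6  -72.6 1226.5] 522.4951176206822
side [ 188.7 -665.   875.2] 469.3819642190913
toolbox top [(array([623.2, -14.4,  -2.1]), 0.57)]
toolbox side [(array([619. ,  -7.9,   1.4]), 0.72), (array([613.5,  -8. , 148.5]), 0.28)]
latch top [(array([517.9,   9.9,  98.5]), 0.88)]
latch side [(array([514.7,  14.9, 100.7]), 0.87), (array([ 491.5, -344.1,   23.3]), 0.53)]
lid_panel top [(array([612.3,  -5.1, 143.8]), 0.75)]
lid_panel side [(array([610.3, -10. , 147.2]), 0.9)]
window top [(array([532.8,   9.6, 177.3]), 0.61)]
window side [(array([529.6,   8.2, 177.2]), 0.85), (array([ 489.6, -340.9,   23.3]), 0.59)]
toggle top [(array([ 376.9, -375.4,    0.2]), 0.89), (array([ 443.5, -455. ,   -2.3]), 0.74), (array([ 490.6, -341.5,   17.2]), 0.72)]
toggle side [(array([ 486.2, -341.8,   21.3]), 0.96), (array([ 440. , -452.9,    1.7]), 0.91), (array([ 381.8, -377.5,    1.4]), 0.73)]
handle top [(array([ 378.3, -372.8,   48.5]), 0.87), (array([ 491.6, -342.5,   68.7]), 0.74), (array([ 439.7, -461.4,   38.6]), 0.53)]
handle side [(array([ 441.9, -453.9,   38.6]), 0.97), (array([ 378.9, -378
[... 368 characters left out ...]
]
block top [(array([ 488.5, -340.5,   -0.1]), 0.66)]
block side [(array([518.5,  11.3,  89.3]), 0.43)]
jar top [(array([465.1, 335.8,   2.9]), 0.93)]
jar side [(array([463.2, 334.6,   2.1]), 0.58)]
padlock top [(array([620.8, 270.7,  -1.7]), 0.56), (array([518.7,   7.8,  90. ]), 0.53)]
padlock side [(array([618.8, 272.6,  -2.9]), 0.54)]
{'t': 1.1, 'qpos': array([ 1.3,  0.4,  1.6,  0. ,  1.1, -0. ]), 'qvel': array([-0., -0.,  0., -0.,  0., -0.]), 'joint_torque': array([  0. , -54.5, -27.4,   0.1,   0. ,   0. ]), 'ee_pos': array([149. , 607. , 222.7]), 'orientation': array([-0.4, -3.1,  0. ]), 'ft_force': array([ 0.8, -0.4,  0.4]), 'moment': array([ 0., -0.,  0.]), 'width': 87.71936802603642}
```

View pics/top0.png

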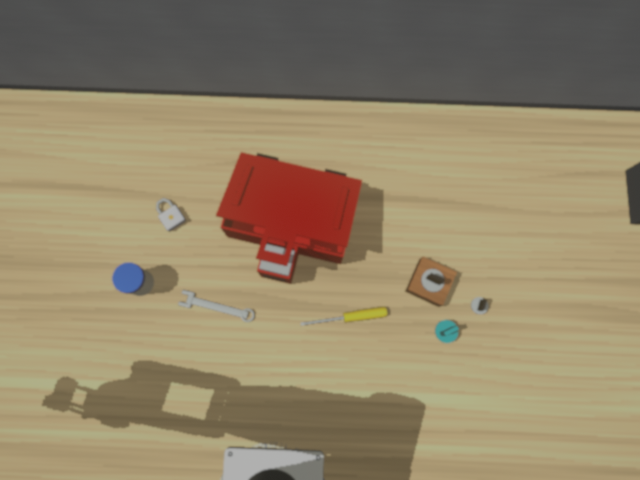

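View pics/side0.png

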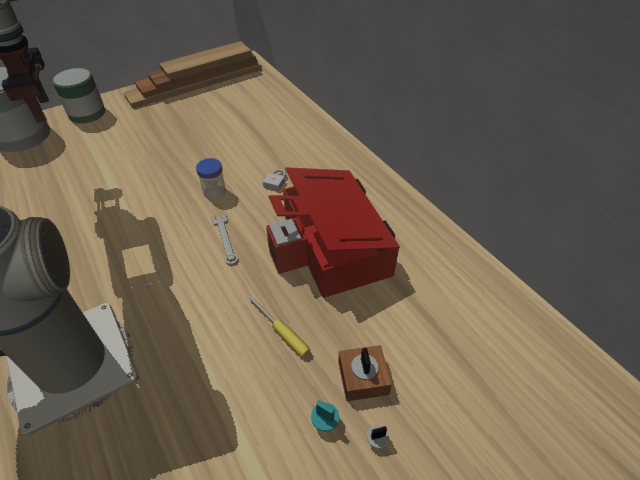

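```bash
python3 - <<'E'
from h import *
np.set_printoptions(precision=1,suppress=True)
im=vision.get_image('top')
cv2.imwrite('pics/z1.png',cv2.resize(im[245:320,395:495],None,fx=8,fy=8,interpolation=2)[:,:,::-1])
cv2.imwrite('pics/z2.png',cv2.resize(im[145:295,205:375],None,fx=4.5,fy=4,interpolation=2)[:,:,::-1])
im=vision.get_image('side')
cv2.imwrite('pics/z3.png',cv2.resize(im[335:405,330:400],None,fx=8,fy=8,interpolation=2)[:,:,::-1])
S={}
for k in range(3):
  for q in ['toolbox','latch','lid_panel','window','toggle','handle','flange','block']:
    for n in ['top','side']:
      vision.get_image(n)
      for r in place_of(q,n):
        S.setdefault(q,[]).append(w(n,r['point']))
        
for q in S:
  a=np.array(S[q])
  c=np.array([490,-341]) if q in('toggle','handle','flange','block') else np.array([560,0])
  a=a[np.linalg.norm(a[:,:2]-c,axis=1)<(30 if c[1]<-100 else 120)]
  print(q,len(a),np.median(a,axis=0),a.std(0))
print(monitor.get_obs()['t'])
E
```

```text
toolbox 7 [620.  -11.5   0.9] [31.2  7.2 62.6]
latch 7 [516.9  10.7 100.6] [ 6.1  2.1 27.6]
lid_panel 6 [611.7  -7.8 146.6] [1.4 1.6 1.5]
window 7 [533.    8.8 178.6] [32.9  7.2 62.2]
toggle 7 [ 488.1 -342.6   21.7] [ 2.2  3.1 11.1]
handle 5 [ 491.5 -343.    70.2] [ 1.6  1.8 20.8]
flange 6 [ 489.9 -343.5   43.9] [3.3 2.4 1.8]
block 6 [ 489.2 -341.    -0.5] [2.5 1.  1.6]
6.0
```

View pics/z1.png

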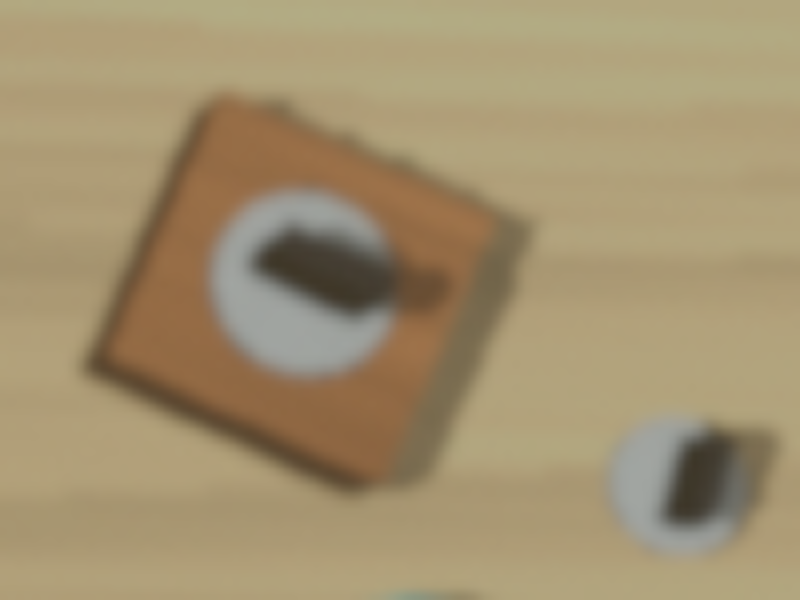

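View pics/z2.png

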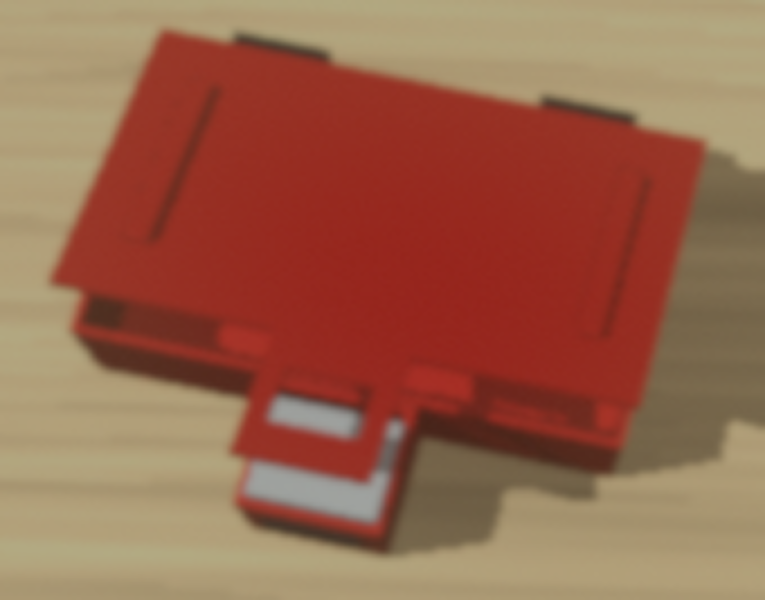

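View pics/z3.png

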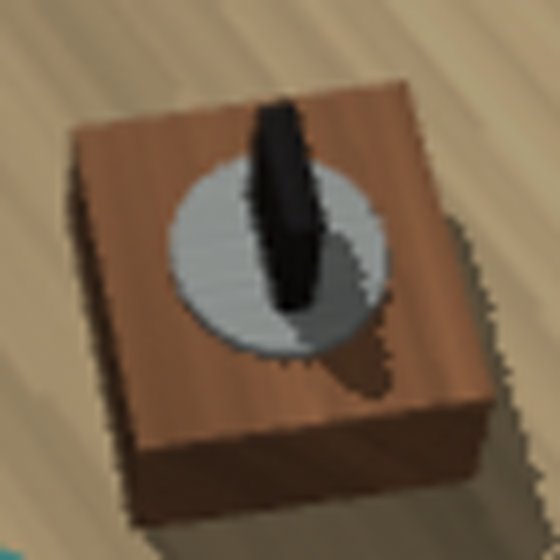

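```bash
python3 - <<'E'
from h import *
np.set_printoptions(precision=1,suppress=True)
c=[ray('top',395+(u+.0)/8,245+v/8,45) for u,v in [(220,95),(500,215),(380,485),(105,355)]]
print(np.array(c),np.mean(c,0))
d=np.array(c)
for a,b in[(0,1),(1,2),(3,2),(0,3)]:
    e=d[b]-d[a]; print(np.degrees(np.arctan2(e[1],e[0])),np.linalg.norm(e))
# flange ellipse centre at z 49
print('flange',ray('top',395+305/8,245+285/8,49))
h=[ray('top',395+u/8,245+v/8,91) for u,v in [(250,262),(290,225),(395,272),(352,312)]]
h=np.array(h);print('handle',h,h.mean(0)); 
for a,b in[(1,2),(0,3)]:
    e=h[b]-h[a]; print(np.degrees(np.arctan2(e[1],e[0])))
T=lambda u,v,z: ray('top',205+u/4.5,145+v/4,z)
a,b=T(165,30,103),T(705,140,103); e=b-a;print('hinge',a,b,(a+b)/2,np.degrees(np.arctan2(e[0],-e[1])),np.linalg.norm(e))
for p,q,z in[((50,283),(635,408),165),((250,458+50),(380,525),100),((240,505),(388,553),95),((75,328),(610,470),100)]:
    a,b=T(*p,z),T(*q,z); e=b-a;print(a,b,(a+b)/2,np.degrees(np.arctan2(e[0],-e[1])),np.linalg.norm(e))
E
```

```text
[[ 544.2 -320.    45. ]
 [ 512.4 -399.6   45. ]
 [ 434.3 -364.3   45. ]
 [ 468.  -287.    45. ]] [ 489.7 -342.7   45. ]
-111.71403633623724 85.7307229093172
155.6960037593719 85.7802883134064
-113.54544149327647 84.38364312807774
156.57024442954616 83.03310545370314
flange [ 489.6 -342.9   49. ]
handle [[ 489.3 -318.3   91. ]
 [ 499.9 -329.3   91. ]
 [ 488.1 -357.9   91. ]
 [ 476.6 -346.    91. ]] [ 488.5 -337.9   91. ]
-112.55886429656806
-114.57957376398319
hinge [759.3 103.  103. ] [ 704.1 -171.8  103. ] [731.7 -34.4 103. ] -11.349106152950396 280.3206031737624
[592.3 137.5 165. ] [ 536.  -136.8  165. ] [564.2   0.4 165. ] -11.593503685166402 280.04933138270803
[486.5  44.  100. ] [479.7 -19.3 100. ] [483.1  12.3 100. ] -6.195231230107833 63.648082427391536
[488.7  49.4  95. ] [465.2 -23.7  95. ] [477.   12.9  95. ] -17.85525537598095 76.80810144395913
[583.8 136.1 100. ] [ 514.3 -129.5  100. ] [549.    3.3 100. ] -14.666323808413784 274.5067433080062
```

Emit:
carry_out([
  [[0,0,-3],[12,-16,0],40],
  [[0,0,-10],[36,-48,0],2],
  [[0,0,-17],[60,-80,0],0],
  [[0,0,-24],[84,-112,0],0],
  [[0,0,-31],[108,-144,0],0],
  [[0,0,-38],[132,-176,0],0],
  [[0,0,-45],[156,-208,0],0],
  [[0,0,-52],[180,-240,0],0],
  [[0,0,-59],[204,-272,0],0],
  [[0,0,-66],[228,-304,0],0],
])

```text
t: 6.83
ee_pos: [377.9, 301.3, 223.0]
orientation: [2.022, 2.404, 0.001]
ft_force: [0.5, 0.8, 0.1]
width: 24.6
```

Emit:
carry_out([
  [[0,0,-7],[24,-32,0],0],
  [[0,0,-14],[48,-64,0],0],
  [[0,0,-21],[72,-96,0],0],
  [[0,0,-28],[96,-128,0],0],
  [[0,0,-32],[120,-160,0],0],
  [[0,0,-32],[144,-192,0],0],
  [[0,0,-32],[168,-224,0],0],
  [[0,0,-32],[192,-256,0],0],
  [[0,0,-32],[216,-288,0],0],
  [[0,0,-32],[228,-310,0],0],
])

```text
t: 7.67
ee_pos: [607.4, -10.0, 222.9]
orientation: [2.601, 1.759, 0.002]
ft_force: [0.4, 1.2, 0.8]
width: 0.5
```

```bash
cat >> h.py <<'E'
def st():
    o=monitor.get_obs(); R=cv2.Rodrigues(np.array(o['orientation'],float))[0]
    print('t',round(o['t'],2),'p',o['ee_pos'].round(2),'jaw',round(np.degrees(np.arctan2(R[1,1],R[0,1])),2),'zax',R[:,2].round(3),'F',np.round(o['ft_force'],2),'M',np.round(o['moment'],2),'w',round(o['width'],2),'q',np.round(o['qpos'],3))
E
python3 -c "
from h import *
st()"
```

```text
t 7.67 p [607.41 -10.04 222.88] jaw -21.88 zax [ 0.002 -0.001 -1.   ] F [0.36 1.2  0.8 ] M [-0.03  0.13  0.02] w 0.54 q [-0.036  0.397  1.671 -0.     1.072  0.346]
```

Emit:
carry_out([
  [[0,0,0],[0,0,-25],0],
  [[0,0,0],[0,0,-50],0],
  [[0,0,0],[0,0,-62],0],
  [[0,0,0],[0,0,-68],0],
  [[0,0,0],[0,0,-72],0],
  [[0,0,0],[0,0,-76],0],
  [[0,0,0],[0,0,-80],0],
  [[0,0,0],[0,0,-84],0],
  [[0,0,0],[0,0,-88],0],
  [[0,0,0],[0,0,-92],0],
])

```text
t: 8.5
ee_pos: [605.3, -6.8, 130.9]
orientation: [2.601, 1.761, 0.001]
ft_force: [-1.6, 0.0, 1.5]
width: 0.5
```

Emit:
carry_out([
  [[0,0,0],[0,0,-3],0],
  [[0,0,0],[0,0,-6],0],
  [[0,0,0],[0,0,-9],0],
  [[0,0,0],[0,0,-12],0],
  [[0,0,0],[0,0,-15],0],
  [[0,0,0],[0,0,-17],0],
  [[0,0,0],[0,0,-18],0],
  [[0,0,0],[0,0,-19],0],
  [[0,0,0],[0,0,-20],0],
])

```text
t: 9.25
ee_pos: [605.1, -7.1, 110.6]
orientation: [2.601, 1.761, 0.0]
ft_force: [-0.6, 0.5, 1.9]
width: 0.3
```

Emit:
carry_out([
  [[0,0,0],[0,0,-0.6],0],
  [[0,0,0],[0,0,-1.2],0],
  [[0,0,0],[0,0,-1.8],0],
  [[0,0,0],[0,0,-2.4],0],
  [[0,0,0],[0,0,-3],0],
  [[0,0,0],[0,0,-3.5],0],
  [[0,0,0],[0,0,-4],0],
])

```text
t: 9.83
ee_pos: [605.0, -7.0, 106.6]
orientation: [-2.601, -1.761, 0.0]
ft_force: [-1.3, 0.1, 2.6]
width: 0.3
```

Emit:
carry_out([
  [[0,0,0],[0,0,-0.4],0],
  [[0,0,0],[0,0,-0.8],0],
  [[0,0,0],[0,0,-1.2],0],
  [[0,0,0],[0,0,-1.2],0],
])

```text
t: 10.17
ee_pos: [605.1, -7.1, 105.4]
orientation: [2.601, 1.761, 0.0]
ft_force: [-0.3, 0.1, 1.2]
width: 0.3
```

Emit:
carry_out([
  [[0,0,0],[0,0,-0.3],0],
  [[0,0,0],[0,0,-0.6],0],
  [[0,0,0],[0,0,-0.6],0],
])

```text
t: 10.42
ee_pos: [605.1, -7.0, 105.3]
orientation: [2.601, 1.761, 0.0]
ft_force: [-2.1, -0.5, 5.5]
width: 0.8
```

```bash
python3 - <<'E'
from h import *
st()
im=snap('top','t1.png'); im2=snap('side','s1.png')
cv2.imwrite('pics/z4.png',cv2.resize(im2[150:300,250:410],None,fx=4,fy=4,interpolation=2)[:,:,::-1])
for q in['window','lid_panel','latch']:
  for n in['top','side']: print(q,n,[(w(n,r['point']).round(1),round(r['confidence'],2)) for r in place_of(q,n)[:2]])
E
```

```text
t 10.42 p [605.13  -7.05 105.34] jaw -21.8 zax [ 0. -0. -1.] F [-2.11 -0.48  5.53] M [-0.09  0.58 -0.05] w 0.76 q [-0.031  0.546  1.747 -0.     0.848  0.349]
window top []
window side [(array([515.5,  12.5, 106.6]), 0.97), (array([ 485.1, -343.7,   47.2]), 0.69)]
lid_panel top []
lid_panel side [(array([602.1,  -7.1, 103.9]), 0.78), (array([ 488.1, -343.6,    1.2]), 0.66)]
latch top []
latch side [(array([515.3,  13. , 101.5]), 0.96), (array([413.7, 151.6,  -2.7]), 0.3)]
```

View pics/z4.png

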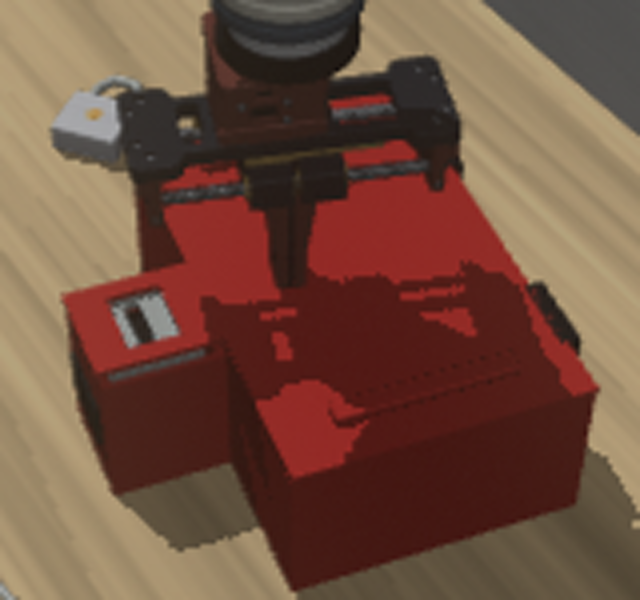

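Emit:
carry_out([
  [[0,0,0],[0,0,20],0],
  [[0,0,0],[-5,-15,50],0],
  [[0,0,0],[-15,-45,70],10],
  [[0,0,0],[-28,-81,75],30],
  [[0,0,0],[-40,-117,75],40],
  [[0,0,0],[-52,-152,75],40],
  [[0,0,-1.3],[-65,-188,75],40],
  [[0,0,-1.3],[-77,-224,75],40],
  [[0,0,-1.3],[-89,-260,75],40],
  [[0,0,-1.3],[-101,-295,75],40],
])

```text
t: 11.65
ee_pos: [503.4, -304.0, 180.0]
orientation: [2.621, 1.731, 0.001]
ft_force: [1.1, -0.4, 0.6]
width: 40.2
```

```bash
python3 - <<'E'
from h import *
st()
im=snap('top','t2.png'); im2=snap('side','s2.png')
a=cv2.resize(im2[200:260,260:320],None,fx=10,fy=10,interpolation=2)
cv2.imwrite('pics/z5.png',a[:,:,::-1])
a=cv2.resize(im[225:285,245:305],None,fx=10,fy=10,interpolation=2)
cv2.imwrite('pics/z6.png',a[:,:,::-1])
for q in['window','lid_panel','latch']:
  for n in['top','side']: print(q,n,[(w(n,r['point']).round(1),round(r['confidence'],2)) for r in place_of(q,n)[:2]])
E
```

```text
t 11.65 p [ 503.41 -303.98  179.99] jaw -23.1 zax [ 0.001 -0.001 -1.   ] F [ 1.06 -0.39  0.65] M [-0.09  0.09 -0.05] w 40.24 q [-0.563  0.421  1.747 -0.     0.973 -0.16 ]
window top [(array([521.9,  10.9, 106.7]), 0.55)]
window side [(array([515.3,  10.2, 109.4]), 0.92)]
lid_panel top [(array([604.4,  -3.6, 102.3]), 0.61), (array([621.8, 268.6,  -3.2]), 0.49)]
lid_panel side [(array([603.2,  -7.6, 103.4]), 0.95)]
latch top [(array([514.5,  10.5,  99.2]), 0.66)]
latch side [(array([514.9,  15.2,  98.8]), 0.59)]
```

View pics/z5.png

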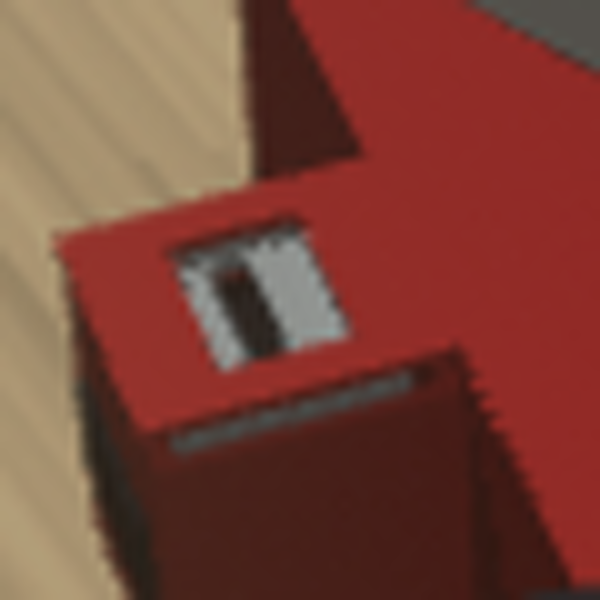

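View pics/z6.png

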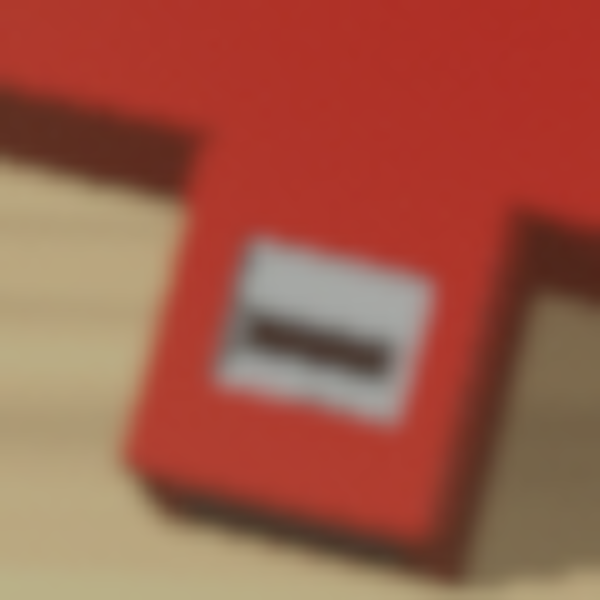

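View pics/t2.png

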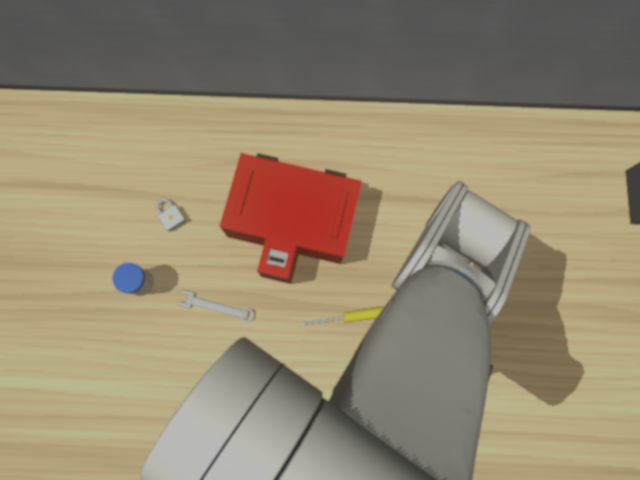

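```bash
python3 - <<'E'
from h import *
np.set_printoptions(precision=1,suppress=True)
T=lambda u,v,z: ray('top',245+(u-4.5)/10,225+(v-4.5)/10,z)
S=lambda u,v,z: ray('side',260+(u-4.5)/10,200+(v-4.5)/10,z)
c=np.array([T(*p,100) for p in[(250,318),(392,350),(385,375),(245,345)]]);print('slot top',c,c.mean(0))
c=np.array([S(*p,100) for p in[(210,265),(240,258),(285,350),(250,360)]]);print('slot side',c,c.mean(0))
c=np.array([T(*p,105) for p in[(255,238),(438,275),(402,425),(212,385)]]);print('win top',c,c.mean(0))
c=np.array([S(*p,105) for p in[(168,250),(300,218),(352,330),(220,375)]]);print('win side',c,c.mean(0))
c=np.array([T(*p,105) for p in[(125,460),(435,540)]]);print('front',c,c.mean(0))
c=np.array([S(*p,105) for p in[(55,238),(148,432)]]);print('front s',c,c.mean(0))
E
```

```text
slot top [[521.9  26.3 100. ]
 [516.   -5.1 100. ]
 [510.4  -3.8 100. ]
 [515.8  27.1 100. ]] [516.   11.1 100. ]
slot side [[514.2  27.8 100. ]
 [521.2  26.  100. ]
 [515.6  -5.1 100. ]
 [507.3  -3.5 100. ]] [514.6  11.3 100. ]
win top [[538.8  25.8 105. ]
 [532.1 -14.6 105. ]
 [498.7  -8.4 105. ]
 [505.9  33.3 105. ]] [518.8   9.  105. ]
win side [[506.3  32.7 105. ]
 [537.2  25.5 105. ]
 [529.4 -12.  105. ]
 [497.3  -8.2 105. ]] [517.5   9.5 105. ]
front [[488.7  51.2 105. ]
 [473.8 -16.8 105. ]] [481.2  17.2 105. ]
front s [[486.1  50.2 105. ]
 [475.3 -14.9 105. ]] [480.7  17.7 105. ]
```

Emit:
carry_out([
  [[0,0,0],[-8,-22,-10],40],
  [[0,0,0],[-14.3,-40.8,-30],40],
  [[0,0,0],[-14.3,-40.8,-50],40],
  [[0,0,0],[-14.3,-40.8,-70],40],
  [[0,0,0],[-14.3,-40.8,-90],40],
  [[0,0,0],[-14.3,-40.8,-105],40],
  [[0,0,0],[-14.3,-40.8,-115],40],
  [[0,0,0],[-14.3,-40.8,-120],40],
  [[0,0,0],[-14.3,-40.8,-123],40],
  [[0,0,0],[-14.3,-40.8,-123],40],
])

```text
t: 12.88
ee_pos: [490.0, -342.5, 56.8]
orientation: [-2.62, -1.733, 0.0]
ft_force: [-0.0, -0.4, 0.2]
width: 39.8
```

```bash
python3 - <<'E'
from h import *
st()
im2=snap('side','s3.png')
cv2.imwrite('pics/z7.png',cv2.resize(im2[300:420,300:420],None,fx=5,fy=5,interpolation=2)[:,:,::-1])
E
```

```text
t 12.88 p [ 490.04 -342.46   56.84] jaw -23.05 zax [-0.  0. -1.] F [-0.02 -0.4   0.17] M [-0.08  0.13  0.05] w 39.84 q [-0.63   0.611  1.778  0.     0.752 -0.228]
```

View pics/z7.png

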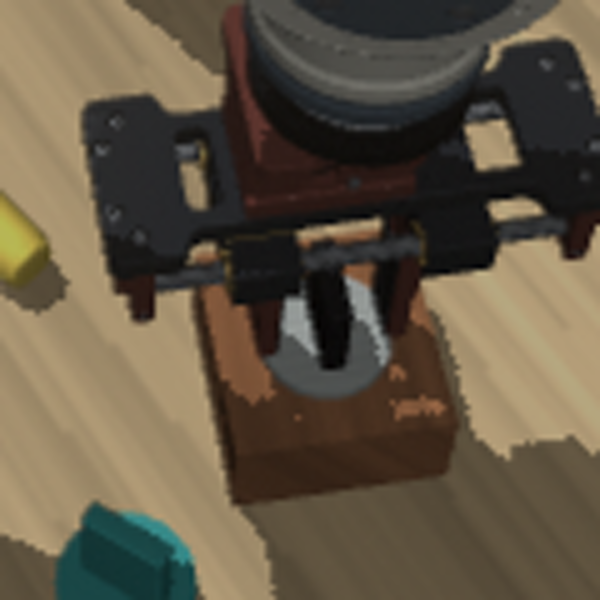

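Emit:
carry_out([
  [[0,0,0],[0,0,0],25],
  [[0,0,0],[0,0,0],12],
  [[0,0,0],[0,0,0],6],
  [[0,0,0],[0,0,0],3],
  [[0,0,0],[0,0,0],3],
  [[0,0,0],[0,0,0],3],
  [[0,0,0],[0,0,0],3],
  [[0,0,0],[0,0,0],3],
])

```text
t: 13.6
ee_pos: [489.8, -343.0, 57.2]
orientation: [2.621, 1.732, 0.0]
ft_force: [-0.4, 0.3, 4.8]
width: 9.6
```

Emit:
carry_out([
  [[0,0,0],[0,0,5],3],
  [[0,0,0],[0,0,20],3],
  [[0,0,0],[0,0,45],3],
  [[0,0,0],[0,0,70],3],
  [[0,0,0],[0,0,95],3],
  [[0,0,2],[1,15,108],3],
  [[0,0,5],[3,40,110],3],
  [[0,0,8],[6,75,110],3],
  [[0,0,11.5],[8,110,110],3],
  [[0,0,11.5],[11,145,110],3],
])

```text
t: 14.43
ee_pos: [500.2, -196.5, 167.0]
orientation: [-2.432, -1.988, 0.0]
ft_force: [0.9, 0.4, -1.8]
width: 10.1
```

Emit:
carry_out([
  [[0,0,0],[2,35,0],3],
  [[0,0,0],[5,70,0],3],
  [[0,0,0],[8,105,0],3],
  [[0,0,0],[10,135,0],3],
  [[0,0,0],[12,160,0],3],
  [[0,0,0],[13,180,0],3],
  [[0,0,0],[14,195,0],3],
  [[0,0,0],[14.6,205,0],3],
  [[0,0,0],[14.6,208,0],3],
  [[0,0,0],[14.6,208,0],3],
])

```text
t: 15.27
ee_pos: [515.2, 10.5, 166.8]
orientation: [-2.433, -1.987, 0.0]
ft_force: [0.3, -0.5, -0.4]
width: 9.6
```

```bash
python3 - <<'E'
from h import *
st()
im2=snap('side','s4.png');im=snap('top','t4.png')
cv2.imwrite('pics/z8.png',cv2.resize(im2[150:270,230:350],None,fx=5,fy=5,interpolation=2)[:,:,::-1])
for q in['toggle','flange','handle','latch','window']:
  for n in['top','side']: print(q,n,[(w(n,r['point']).round(1),round(r['confidence'],2)) for r in place_of(q,n)[:2]])
E
```

```text
t 15.27 p [515.2   10.49 166.85] jaw -11.54 zax [-0. -0. -1.] F [ 0.32 -0.53 -0.43] M [-0.05  0.08  0.05] w 9.56 q [-0.003  0.341  1.914 -0.     0.887  0.199]
toggle top [(array([ 3.740e+02, -3.751e+02,  3.000e-01]), 0.76), (array([ 444.1, -450.3,    2.1]), 0.61)]
toggle side [(array([ 437.3, -450.6,    3.7]), 0.95), (array([514.3,   8.9, 131.4]), 0.89)]
flange top [(array([ 379.4, -381.5,   25. ]), 0.78), (array([ 435.8, -452.9,   18.4]), 0.49)]
flange side [(array([ 437.8, -458.5,   16.9]), 0.82), (array([ 373.2, -378.8,   23.2]), 0.58)]
handle top [(array([ 441.1, -460.8,   35.5]), 0.77), (array([ 376.4, -375. ,   49.6]), 0.59)]
handle side [(array([515.5,  16.9, 182.8]), 0.87), (array([ 378.1, -375.7,   48.8]), 0.84)]
latch top []
latch side [(array([514.2,  13.3, 103.1]), 0.84)]
window top []
window side []
```

View pics/z8.png

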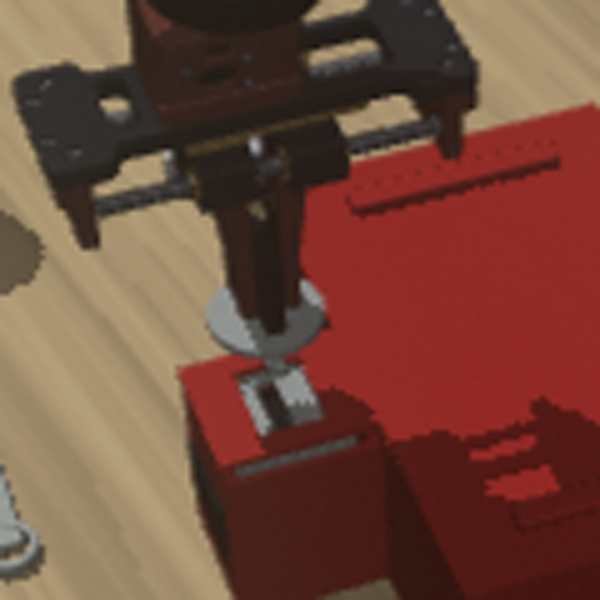

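View pics/t4.png

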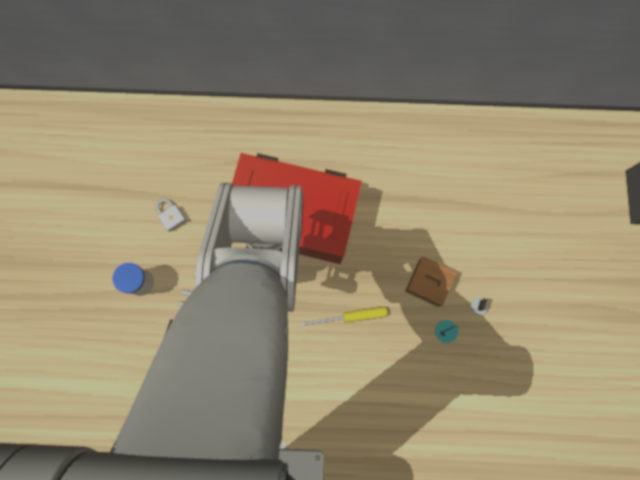

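```bash
python3 - <<'E'
from h import *
np.set_printoptions(precision=1,suppress=True)
im2=vision.get_image('side')
cv2.imwrite('pics/z9.png',cv2.resize(im2[195:240,262:307],None,fx=13,fy=13,interpolation=2)[:,:,::-1])
# project predicted flange outline and crossbar
a=np.linspace(0,2*np.pi,13)
C=np.array([515.2,10.5])
for z in(155,159):
  P=np.array([px('side',[C[0]+26*np.cos(t),C[1]+26*np.sin(t),z]) for t in a])
  print(z,(P.min(0)-[262,195])*13+6,(P.max(0)-[262,195])*13+6)
ang=np.radians(-11.5);ex=np.array([np.cos(ang),np.sin(ang)]);ey=np.array([-ex[1],ex[0]])
for z in(131,137):
  for sx,sy in((-4,-15),(4,-15),(4,15),(-4,15)):
    p=C+sx*ex+sy*ey; print(z,(px('side',[*p,z])-[262,195])*13+6)
E
```

```text
155 [127.  137.1] [433.5 350.4]
159 [125.1 120. ] [432.5 333.4]
131 [293.2 406.1]
131 [337.7 394.2]
131 [284.5 279.5]
131 [240.6 291. ]
137 [291.1 381.4]
137 [335.8 369.4]
137 [282.4 254.7]
137 [238.4 266.2]
```

View pics/z9.png

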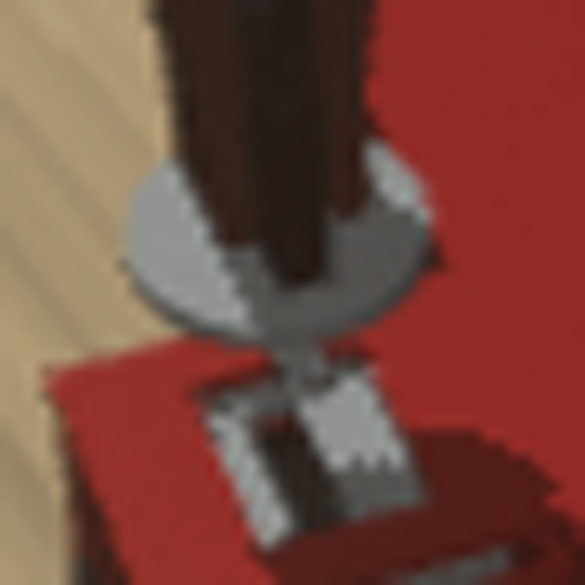

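```bash
python3 - <<'E'
from h import *
np.set_printoptions(precision=1,suppress=True)
ang=np.radians(-11.5);ex=np.array([np.cos(ang),np.sin(ang)]);ey=np.array([-ex[1],ex[0]])
im=cv2.imread('pics/s2.png'); big=cv2.resize(im[210:245,270:305],None,fx=16,fy=16,interpolation=2)
def quad(C,hx,hy,z,col):
    P=[((px('side',[*(C+sx*hx*ex+sy*hy*ey),z])-[270,210]+.5)*16) for sx,sy in((-1,-1),(1,-1),(1,1),(-1,1))]
    cv2.polylines(big,[np.array(P).astype(int)],True,col,1)
L=np.array([518.3,9.7])
quad(L,16,21,105,(0,255,0))
for C,col in((np.array([515.2,10.4]),(255,0,0)),):
    quad(C,5.2,17,100,col); quad(C,5.2,17,95,(255,255,0))
cv2.imwrite('pics/z10.png',big)
im=cv2.imread('pics/t2.png'); b2=cv2.resize(im[240:275,260:295],None,fx=16,fy=16,interpolation=2)
def quad(C,hx,hy,z,col):
    P=[((px('top',[*(C+sx*hx*ex+sy*hy*ey),z])-[260,240]+.5)*16) for sx,sy in((-1,-1),(1,-1),(1,1),(-1,1))]
    cv2.polylines(b2,[np.array(P).astype(int)],True,col,1)
quad(L,16,21,105,(0,255,0));C=np.array([515.2,10.4])
quad(C,5.2,17,100,(255,0,0)); quad(C,5.2,17,95,(255,255,0))
cv2.imwrite('pics/z11.png',b2)
E
```

```text
(no output)
```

View pics/z10.png

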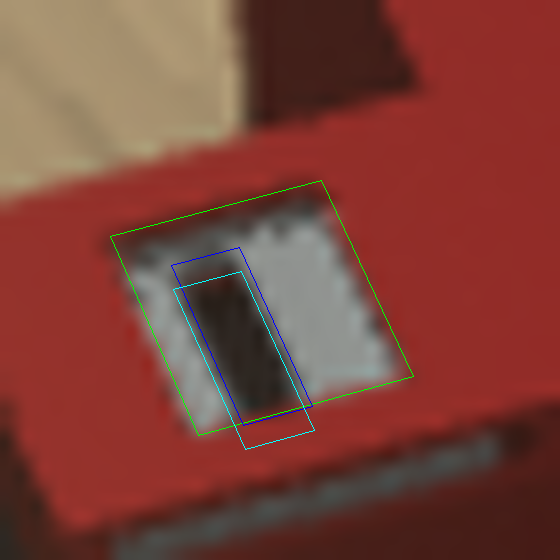

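View pics/z11.png

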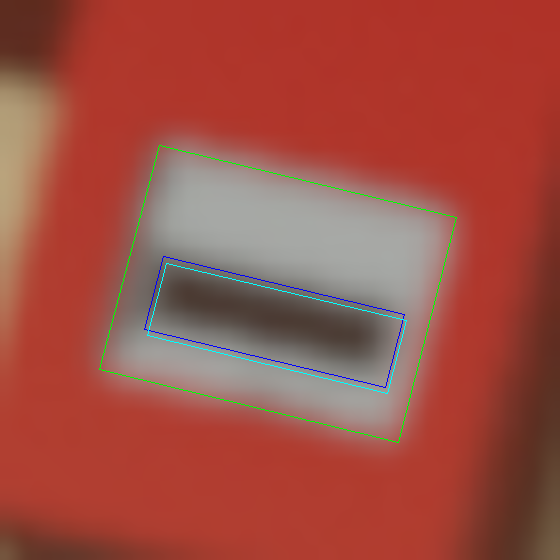

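Emit:
carry_out([
  [[0,0,0],[0.2,0,-8],3],
  [[0,0,0],[0.2,0,-16],3],
  [[0,0,0],[0.2,0,-23],3],
  [[0,0,0],[0.2,0,-27],3],
  [[0,0,0],[0.2,0,-29],3],
  [[0,0,0],[0.2,0,-30],3],
  [[0,0,0],[0.2,0,-31],3],
  [[0,0,0],[0.2,0,-32],3],
  [[0,0,0],[0.2,0,-32],3],
])

```text
t: 16.67
ee_pos: [515.6, 10.1, 134.9]
orientation: [2.434, 1.986, 0.0]
ft_force: [-0.1, 0.3, -1.0]
width: 9.9
```

Emit:
carry_out([
  [[0,0,0],[0,0,-0.5],3],
  [[0,0,0],[0,0,-1],3],
  [[0,0,0],[0,0,-1.5],3],
  [[0,0,0],[0,0,-1.5],3],
])

```text
t: 17.0
ee_pos: [515.5, 10.2, 133.4]
orientation: [2.434, 1.986, 0.0]
ft_force: [1.2, -0.1, -1.2]
width: 9.9
```

```bash
python3 -c "
from h import *
st()"
```

```text
t 17.0 p [515.52  10.16 133.39] jaw -11.59 zax [ 0.  0. -1.] F [ 1.22 -0.08 -1.16] M [-0.1   0.11  0.03] w 9.9 q [-0.003  0.394  1.934  0.     0.814  0.199]
```

Emit:
carry_out([
  [[0,0,0],[0,0,-0.6],3],
  [[0,0,0],[0,0,-1.2],3],
  [[0,0,0],[0,0,-1.8],3],
  [[0,0,0],[0,0,-2.4],3],
  [[0,0,0],[0,0,-3],3],
  [[0,0,0],[0,0,-3],3],
])

```text
t: 17.5
ee_pos: [515.4, 10.2, 130.2]
orientation: [-2.434, -1.986, 0.0]
ft_force: [-0.1, -0.1, -1.7]
width: 9.6
```

Emit:
carry_out([
  [[0,0,0],[0,0,-0.6],3],
  [[0,0,0],[0,0,-1.2],3],
  [[0,0,0],[0,0,-1.8],3],
  [[0,0,0],[0,0,-2.4],3],
  [[0,0,0],[0,0,-3],3],
  [[0,0,0],[0,0,-3],3],
])

```text
t: 18.0
ee_pos: [515.5, 10.2, 127.3]
orientation: [-2.435, -1.986, 0.0]
ft_force: [0.3, -0.8, 0.1]
width: 9.3
```

```bash
python3 - <<'E'
from h import *
st()
im2=snap('side','s5.png')
cv2.imwrite('pics/z12.png',cv2.resize(im2[190:260,250:320],None,fx=8,fy=8,interpolation=2)[:,:,::-1])
E
```

```text
t 18.0 p [515.53  10.15 127.33] jaw -11.6 zax [-0.  0. -1.] F [ 0.26 -0.77  0.1 ] M [-0.06  0.1  -0.01] w 9.33 q [-0.003  0.404  1.937  0.     0.801  0.199]
```

View pics/z12.png

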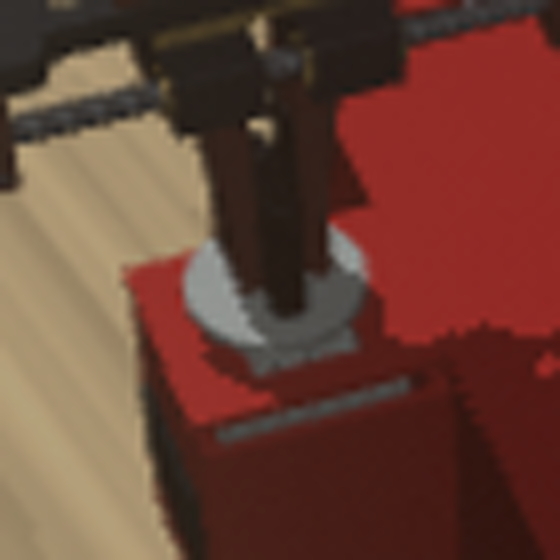

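Emit:
carry_out([
  [[0,0,0],[0,0,-1],3],
  [[0,0,0],[0,0,-2],3],
  [[0,0,0],[0,0,-3],3],
  [[0,0,0],[0,0,-4],3],
  [[0,0,0],[0,0,-5],3],
  [[0,0,0],[0,0,-6],3],
  [[0,0,0],[0,0,-7],3],
  [[0,0,0],[0,0,-7],3],
])

```text
t: 18.72
ee_pos: [515.6, 10.1, 120.3]
orientation: [2.435, 1.986, 0.0]
ft_force: [-2.6, -0.7, 3.2]
width: 9.8
```

Emit:
carry_out([
  [[0,0,0],[0,0,-0.5],3],
  [[0,0,0],[0,0,-1],3],
  [[0,0,0],[0,0,-1.5],3],
  [[0,0,0],[0,0,-2],3],
  [[0,0,0],[0,0,-2],3],
])

```text
t: 19.13
ee_pos: [515.6, 10.2, 118.4]
orientation: [2.434, 1.986, 0.0]
ft_force: [-1.2, 0.6, 4.7]
width: 9.7
```

```bash
python3 -c "
from h import *
st()"
```

```text
t 19.13 p [515.56  10.16 118.36] jaw -11.59 zax [ 0.  0. -1.] F [-1.2   0.63  4.66] M [-0.1   0.38 -0.02] w 9.68 q [-0.003  0.419  1.941  0.     0.781  0.199]
```

Emit:
carry_out([
  [[0,0,0],[0,0,-0.4],3],
  [[0,0,0],[0,0,-0.8],3],
  [[0,0,0],[0,0,-0.8],3],
])

```text
t: 19.38
ee_pos: [515.6, 10.2, 117.6]
orientation: [2.434, 1.986, 0.0]
ft_force: [-1.4, -0.6, 5.7]
width: 9.7
```

```bash
python3 -c "
from h import *
st()"
```

```text
t 19.38 p [515.59  10.18 117.59] jaw -11.6 zax [ 0. -0. -1.] F [-1.43 -0.58  5.73] M [-0.04  0.4   0.01] w 9.69 q [-0.003  0.42   1.942 -0.     0.78   0.199]
```

Emit:
carry_out([
  [[0,0,4],[0,0,0],3],
  [[0,0,9],[0,0,0],3],
  [[0,0,14],[0,0,0],3],
  [[0,0,19],[0,0,0],3],
  [[0,0,24],[0,0,0],3],
  [[0,0,29],[0,0,0],3],
  [[0,0,34],[0,0,0],3],
  [[0,0,39],[0,0,0],3],
  [[0,0,44],[0,0,0],3],
  [[0,0,45],[0,0,0],3],
])

```text
t: 20.22
ee_pos: [516.3, 10.2, 117.9]
orientation: [1.482, 2.768, 0.001]
ft_force: [-0.4, 0.1, 4.3]
width: 10.0
```

```bash
python3 -c "
from h import *
st()"
```

```text
t 20.22 p [516.29  10.16 117.85] jaw 33.66 zax [ 0.002  0.    -1.   ] F [-0.4   0.1   4.28] M [-0.06  0.01 -0.02] w 9.99 q [-0.003  0.42   1.941  0.     0.779 -0.591]
```

Emit:
carry_out([
  [[0,0,5],[0,0,0],3],
  [[0,0,10],[0,0,0],3],
  [[0,0,15],[0,0,0],3],
  [[0,0,20],[0,0,0],3],
  [[0,0,25],[0,0,0],3],
  [[0,0,30],[0,0,0],3],
  [[0,0,35],[0,0,0],3],
  [[0,0,40],[0,0,0],3],
  [[0,0,45],[0,0,0],3],
  [[0,0,45],[0,0,0],3],
])

```text
t: 21.05
ee_pos: [516.3, 10.1, 117.9]
orientation: [0.31, 3.125, 0.0]
ft_force: [-0.1, 0.6, 4.9]
width: 9.8
```

```bash
python3 - <<'E'
from h import *
st()
im2=snap('side','s6.png')
cv2.imwrite('pics/z13.png',cv2.resize(im2[190:260,250:320],None,fx=8,fy=8,interpolation=2)[:,:,::-1])
E
```

```text
t 21.05 p [516.28  10.13 117.87] jaw 78.67 zax [ 0.002 -0.    -1.   ] F [-0.06  0.61  4.94] M [ 0.02 -0.    0.03] w 9.84 q [-0.003  0.42   1.941 -0.     0.779 -1.376]
```

View pics/z13.png

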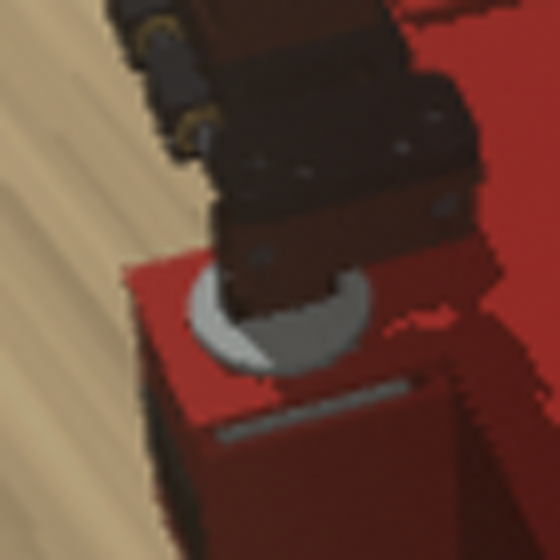

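Emit:
carry_out([
  [[0,0,0],[0,0,1],3],
  [[0,0,0],[0,0,2],3],
  [[0,0,0],[0,0,3],3],
  [[0,0,0],[0,0,4],3],
  [[0,0,0],[0,0,5],3],
  [[0,0,0],[0,0,6],3],
  [[0,0,0],[0,0,6.5],3],
  [[0,0,0],[0,0,6.5],3],
])

```text
t: 21.77
ee_pos: [515.7, 10.1, 124.1]
orientation: [0.317, 3.125, 0.0]
ft_force: [2.4, -0.6, 0.9]
width: 9.7
```

```bash
python3 -c "
from h import *
st()"
```

```text
t 21.77 p [515.74  10.15 124.11] jaw 78.4 zax [ 0.001 -0.    -1.   ] F [ 2.39 -0.62  0.86] M [-0.03 -0.57  0.03] w 9.72 q [-0.003  0.409  1.938 -0.     0.793 -1.372]
```

Emit:
carry_out([
  [[0,0,0],[0,0,0.4],3],
  [[0,0,0],[0,0,0.8],3],
  [[0,0,0],[0,0,0.8],3],
])

```text
t: 22.02
ee_pos: [515.6, 10.2, 124.8]
orientation: [0.317, 3.125, 0.0]
ft_force: [2.9, 0.8, -1.8]
width: 9.8
```

Emit:
carry_out([
  [[0,0,0],[0,0,0],13],
  [[0,0,0],[0,0,0],18],
  [[0,0,0],[0,0,0],24],
  [[0,0,0],[0,0,0],30],
  [[0,0,0],[0,0,0],36],
  [[0,0,0],[0,0,0],36],
  [[0,0,0],[0,0,0],36],
])

```text
t: 22.6
ee_pos: [515.4, 10.2, 124.8]
orientation: [-0.317, -3.125, 0.0]
ft_force: [-0.4, 0.2, 0.3]
width: 35.9
```

```bash
python3 - <<'E'
from h import *
st()
im2=snap('side','s7.png')
cv2.imwrite('pics/z14.png',cv2.resize(im2[180:260,240:320],None,fx=7,fy=7,interpolation=2)[:,:,::-1])
for n in['side']: print(n,[(w(n,r['point']).round(1),round(r['confidence'],2)) for r in place_of('toggle',n)[:3]])
E
```

```text
t 22.6 p [515.39  10.17 124.83] jaw 78.4 zax [-0.  0. -1.] F [-0.44  0.21  0.25] M [ 0.01 -0.   -0.  ] w 35.93 q [-0.003  0.408  1.938  0.     0.796 -1.372]
side [(array([ 380.7, -377.1,    1.9]), 0.91), (array([ 437.6, -450.5,    1.7]), 0.81), (array([512.6,  11. ,  87.9]), 0.69)]
```

View pics/z14.png

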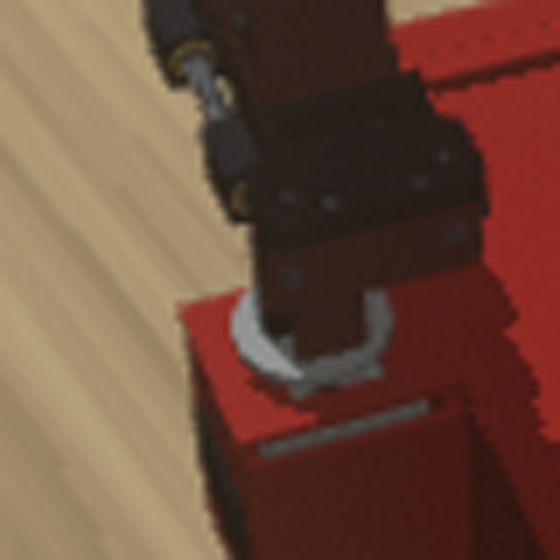

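Emit:
carry_out([
  [[0,0,0],[0,0,4],36],
  [[0,0,0],[0,0,12],36],
  [[0,0,0],[0,0,25],36],
  [[0,0,0],[0,0,45],36],
  [[0,0,0],[0,0,65],36],
  [[0,0,0],[0,25,85],36],
  [[0,0,0],[0,60,95],36],
  [[0,0,0],[0,100,100],36],
  [[0,0,0],[0,140,100],36],
  [[0,0,0],[0,180,100],36],
])

```text
t: 23.53
ee_pos: [515.8, 191.9, 226.6]
orientation: [0.318, 3.123, 0.002]
ft_force: [0.6, 0.3, -1.0]
width: 35.9
```

Emit:
carry_out([
  [[0,0,0],[-20,35,0],36],
  [[0,0,0],[-40,70,0],36],
  [[0,0,0],[-60,105,0],36],
  [[0,0,0],[-80,135,0],36],
  [[0,0,0],[-90,150,0],36],
  [[0,0,0],[-90,150,0],36],
])

```text
t: 24.03
ee_pos: [423.6, 343.0, 225.7]
orientation: [0.311, 3.126, 0.002]
ft_force: [-0.1, -0.6, -0.1]
width: 35.8
```

```bash
python3 - <<'E'
from h import *
np.set_printoptions(precision=1,suppress=True)
st()
im2=snap('side','s8.png');im=snap('top','t8.png')
a=cv2.resize(im2[190:260,250:320],None,fx=8,fy=8,interpolation=2);b=cv2.resize(im[225:295,240:310],None,fx=8,fy=8,interpolation=2)
C=np.array([515.4,10.3])
ang=np.radians(-11.5);ex=np.array([np.cos(ang),np.sin(ang)]);ey=np.array([-ex[1],ex[0]])
for n,i,o in(('side',a,(250,190)),('top',b,(240,225))):
  z0=89.9
  for z in(24,28):
    P=[(px(n,[C[0]+26*np.cos(t),C[1]+26*np.sin(t),z0+z])-o+.5)*8 for t in np.linspace(0,6.28,40)]
    cv2.polylines(i,[np.array(P).astype(int)],True,(0,255,0),1)
  P=[(px(n,[*(C+sx*17*ex+sy*5*ey),z0+70])-o+.5)*8 for sx,sy in((-1,-1),(1,-1),(1,1),(-1,1))]
  cv2.polylines(i,[np.array(P).astype(int)],True,(0,255,255),1)
cv2.imwrite('pics/z15.png',np.hstack([a,b])[:,:,::-1][:, :][:560] if False else cv2.resize(np.hstack([a,b]),(800,400))[:,:,::-1])
for q in('toggle','flange','handle'):
 for n in['side','top']: print(q,n,[(w(n,r['point']).round(1),round(r['confidence'],2)) for r in place_of(q,n)[:4]])
E
```

```text
t 24.03 p [423.6 343.  225.7] jaw 78.63 zax [ 0.  0. -1.] F [-0.1 -0.6 -0.1] M [ 0.  -0.  -0.1] w 35.79 q [ 0.7  0.3  1.8  0.   1.  -0.7]
toggle side [(array([ 434.4, -451.4,    1.9]), 0.92), (array([ 380.2, -377.4,    1.7]), 0.59), (array([516.3,   9.4,  93.7]), 0.56)]
toggle top [(array([518. ,  11.8,  86.4]), 0.77), (array([ 376.7, -376.6,   -2. ]), 0.59), (array([ 444.5, -452.9,   -0.1]), 0.52)]
flange side [(array([ 373.3, -381.1,   24.1]), 0.69), (array([512.7,  11. , 112. ]), 0.68), (array([ 445.1, -458.3,   16.4]), 0.65)]
flange top [(array([ 378.2, -378.8,   25.5]), 0.72)]
handle side [(array([ 440.5, -456.7,   42.7]), 0.82), (array([517.8,  12.3, 141.4]), 0.72), (array([ 378.1, -376.8,   51.1]), 0.61)]
handle top [(array([ 376.4, -373.1,   51.6]), 0.63), (array([514.8,  10.2, 137.7]), 0.61), (array([ 440.7, -456.2,   36.1]), 0.5)]
```

View pics/z15.png

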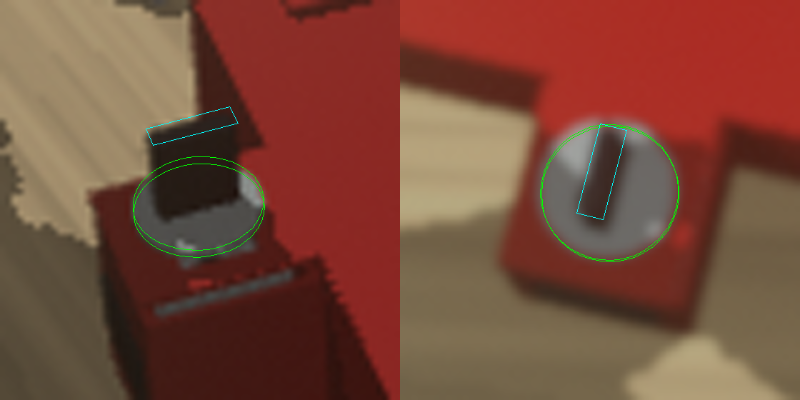

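View pics/s8.png

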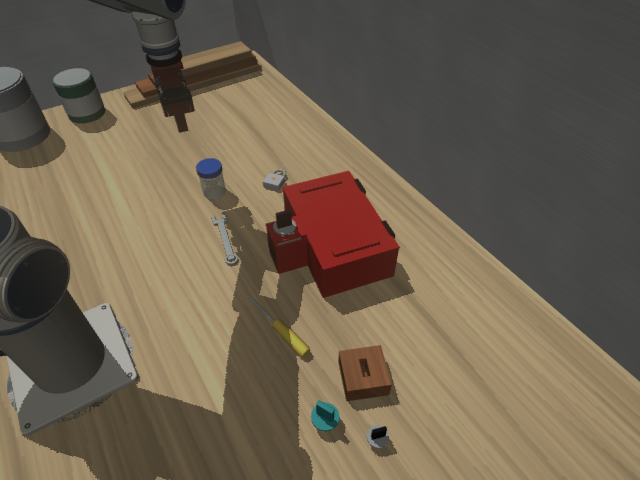

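```bash
python3 -c "
from h import *
print(order.close_job()); st()"
```

```text
the job is handed in; nothing more can be done
None
the job is handed in; nothing more can be done
```

The lid is shut and the black toggle is in the latch, turned a quarter turn and released. I handed the job in at about 24 s of the 72 s allowed; no verdict is reported.

- **Lid:** I pushed it down slowly until it stopped. The force reading at the stop was about 5.5 N.
- **Toggle:** I lifted it from the block and lowered it into the slot, which the pictures showed about 3 mm forward of nominal. It went in without touching the plate. I pushed it down against the spring to about 18 mm below the plate's top face, turned it 90° with no noticeable resistance, let it rise and opened the fingers. The force readings between moves stayed under about 6 N.
- **Last checks:** After the arm withdrew, both pictures matched the expected seated toggle to within about 1 pixel (1–2 mm). It stood upright with its flange about 14 mm above the plate's nominal top face and its handle square to the slot. The bystanders look where they were, judging by the pictures alone; I did not measure them again.
- **Disagreements:** The network's estimates of the toggle's origin height varied from 86 to 94 mm, against about 90 mm expected. I relied on the picture overlay and the height of the tool instead. Just before release I read a small sideways force of about 3 N, which went away once the fingers opened.

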